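Let a wheel hub out of a ratchet clamp

ROBOT

A 6-joint arm with a two-finger parallel gripper is mounted at the origin on the work surface. World frame = base frame: x ahead of the robot, y to its left, z up, the work surface at z = 0. Lengths are in m, angles in rad, forces in N, time in s.
With the tool pointing down it reaches from about 0.375 to 0.975 m from the base axis. Payload 3.8 kg.
Tool frame: the origin (TCP) lies midway between the tips of the shut fingers; the grasp point (between the pads) lies 19 mm behind it; z points along the fingers, y is the line along which they close (so a half turn about z gives the same grasp; the last joint's range is limited). The gripper opens to 85 mm and grips with 20 to 120 N. Pads are 22 mm wide; open, the fingers measure 114 mm over their backs; the gripper's body (76 mm by 85 mm) begins 54 mm behind the grasp point. The pads swing forward as they close: fully open they stand 13 mm farther back than shut.
Start: joints at [-1.296, 0.264, 1.604, -0, 1.274, -0.037], TCP at [0.207, -0.642, 0.231] pointing down, gripper open.
Joint ranges: [-2.63, 2.63], [-0.94, 2.18], [0.31, 2.57], [-1.31, 4.45], [0, 2.66], [-2.55, 2.55]. Speed limits (rad/s): [2.57, 2.57, 3.14, 3.14, 3.14, 3.14].

INTERFACE

Orientations are given as a rotation vector (axis times angle).
In Python, from workcell import bot gives the robot as it stands.
- The arm moves only by the tool jog_arm, never from a script. Its argument "motion" is a list of rows, each a list of 5 numbers: the opening, from -1 (shut) to 1 (fully open), then the shift along the tool's x, y, z in mm, then the turn about the tool's z in degrees. In form: [[claw, x, y, z, twist], ...]. A call has 1 to 10 rows; each row shifts and turns the commanded pose from where the row before left it, along the tool's axes as they then stand; what a row does not reach is not made up. A row lasts 1/12 s, in which the tool goes at most 41.7 mm and 7.16 degrees, less where a joint would pass 70% of its speed; a pose out of reach is approached as far as the arm can. A call with a gripper value outside its range is refused whole. The fingers move at their own pace and stop on an object; "force" is the grip in N (left out, the last holds). Time passes only in rows, so rows that do not move let the fingers close. It gives the time, the measured TCP pose, the force, the opening and the grip force at its end, in the units of the state.
- bot.read_state(): the state, without advancing time (a new reading comes with each control period).
- bot.read_camera(name): name is "scene" or "side" or "wrist"; returns (picture, depth): 384x512x3 uint8, red, green, blue; 384x512 float32, m along the optical axis (not along the pixel's ray), 0 where there is no reading.
- bot.get_calibration(name): a dict with "vfov" (degrees; the focal length in pixels is half the picture's height over the tangent of half this angle, whatever the lens; pixels are square), "cx", "cy" (the principal point, pixels), "rvec" (rotation vector, rad) and "tvec" (3), from world to camera coordinates, as OpenCV has them; the wrist camera has in their place "tool_from_camera" (4x4, takes a point from camera to tool coordinates, whose origin is the TCP and whose axes are the flange's). Camera axes: x right, y down, z forward; pixel columns grow to the right and rows downward; lengths in m; the calibration is good to about 2 mm. A picture is of the moment at which its call begins: read the wrist's pose just before it. get_calibration takes no time and is no camera call.
- bot.finish_job(): hands the job in; it is judged then, once.
The state is a dict: "time": time; "q": joint angles; "joint_vel": joint speeds; "joint_torque": joint torques, N m; "tool_pos": TCP position; "tcp_rot": TCP orientation; "wrist_force": force on the tool from outside, world axes, zero at the start; "torque": the same for the moment, N m; "width": opening from 0.0 (shut) to 1.0 (fully open); "grip_force": force on a finger pad.
Only numpy, scipy, OpenCV 4.12 (cv2) and the standard library are available. Lean on these libraries where they do the work, as an engineer would, in place of code of your own. Each camera call takes 0.05 s, during which the arm holds its last target. There are 200 camera calls.

TASK

Let the wheel hub out of the ratchet clamp on the wheelchair bench: first push the yellow pawl tail towards the red lever, by feel, so that the pawl lifts off the ratchet wheel with no load on its tooth and without clamping the hub noticeably harder. Then pinch the tail to the lever, keep the pawl off and swing the lever fully back to its stop. Finally stand the hub upright in the green tray without dropping it, let go, and leave the bottle, the castor wheel and the wrench where they are.

Things in the scene. Friction and masses are not known exactly. Their poses are not given: they have to be found in the camera images.
- clamp: Ratchet clamp screwed to the bench. Origin on the bench top below the lever's vertical pivot, z up. In its frame (mm): blue plate x -70..80, y -110..120, top z 12; closed lever points along -y; hub stands at (34, 75, 12) between two anvil pins on its +x side (at (55, 57) and (55, 93), radius 8, top z 74, bracket behind to x 78) and the lever's jaw on its -x side. Highest point: pivot bolt, z 88.
- lever (a joint): Angle of the red lever, rad: 0 as it stands clamped, held by the pawl; grows as it backs off (anticlockwise from above; handle end moves to the clamp's +x) to the stop at 0.50; negative is tighter. The jaw is off the hub after about 0.02 rad; from there only friction (1 N at the handle). Let go at the stop, the pawl drops between two teeth and the lever stays.
- lever_grip (a point): Point on the lever's handle 155 mm from the pivot, centre of the bar's section. Bar 12 mm thick (point x) by 20 mm high (56 to 76 mm above the bench), reaching 25 to 190 mm from the pivot. The point's y axis points along the bar to the pivot, its x axis across to the pawl tail. Turns with the lever.
- pawl (a joint): Angle of the pawl on the lever, rad: 0 nose down in a tooth; grows as the tail is pushed to the lever; stop at 0.165. It clears the teeth near the stop only (0.157): have it fully up before the lever goes back. Its spring yields at 8 N on the tail and takes 9.4 N at the stop (155 mm out), so the tail alone, pushed with no finger on the lever, first unloads the tooth, then lifts the pawl.
- wheel: The ring of 24 teeth of the steel ratchet wheel round the pivot, radius 50 mm, 0.26 rad apart, z 38 to 52 mm, fixed to the clamp; same origin and axes as the clamp. More than 60 N on a tooth, or more than 12 N while the pawl is being lifted out of it (above 0.02 rad), damages it.
- jaw: Rubber jaw pad, 10 x 30 x 22 mm (top z 76 mm), on the lever's short arm 75 mm from the pivot, on a stiff buffer: 15 N/mm at the jaw, felt as 3.5 N/mm 155 mm out on the handle. It now presses the hub against the pins with about 13 N; over 22 N is too much. Origin on the pivot axis at bench height, turns with the lever.
- hub: Wheelchair wheel hub, black with aluminium flanges, about 0.35 kg, standing upright. Origin: centre of its underside, z up. Barrel radius 20 mm (z 0..66), top flange radius 24 (to 72), then a plain round stub of radius 9 mm from z 72 to 104 mm: lift it by the stub.
- tray: Green open tray, fixed to the bench, 150 x 150 mm outside, 28 mm high, walls and floor 4 mm. Origin: centre of its underside.
- oil_bottle: White oil bottle with red cap, radius 24, height 120 mm; loose, leave alone. Origin: centre of its underside.
- castor: Castor wheel lying flat, radius 36, height 26 mm; loose, leave alone. Origin: centre of its underside.
- wrench: Steel wrench 150 mm long lying on the bench; loose, leave alone. Origin: under its middle.
- main_pivot (a point): On the vertical pivot axis, at mid-height of the lever (66 mm). Loads: clamped, the tooth holds the lever with about 20 N. A push of 6 to 7.5 N towards tighter on the tail 155 mm out takes all load off the tooth, 11.5 N squeezes the hub too hard. A finger that presses the lever towards looser loads the tooth with 3.4 times its push: keep it off until the pawl is up.
- pawl_pin (a point): The pawl's pin on the lever, 64 mm from the pivot. Yellow pawl tail: bar 8 mm thick, 20 mm high (56 to 76 mm above the bench), on the lever's +x side, 85 to 190 mm from the pivot. An adjuster sets its distance differently each time: 155 mm out its outer face is 30 to 50 mm from the lever's centre line when free (slanting 0.165 rad), 15.5 mm nearer at the stop. Find it by touch.
Not all that is in view belongs to the job. Leave any orange or purple look-alike of the hub alone.

How it is judged:
By the outcome, as a careful person would: the job done as asked, in the order asked, and still so for the second after the job is handed in, with the robot touching nothing.
It also fails if it takes over 72 s, if anything falls off the work surface, if the arm or the gripper's body presses on something with over 40 N, if the wrist force passes 120 N, or if a joint passes its speed limit or range.

## Working session

There is one attempt and no reset: what is moved stays moved. The work goes in short steps, Python scripts to look and compute and a tool call to move; the robot and the scene stay as the last step left them, time stands still between calls to the robot, and variables do not carry over. Pictures are saved under pics/ and viewed, at most 10 in all, crops included, and the job is handed in when it is done.

Besides the shell and the picture viewer there is one more tool, called after ">>>" as a command line: name --pt "numbers of a row" for each row, then --argument value for the rest. jog_arm: Moves the arm, as the interface text tells. Its arguments: {"type":"object","properties":{"motion":{"type":"array"},"force":{"type":"number"}},"required":["motion"]}

```bash
mkdir -p pics; ls
cat > h.py <<'E'
import numpy as np, cv2
from workcell import bot
from scipy.spatial.transform import Rotation as R
def cam(n):
    s=bot.read_state(); im,d=bot.read_camera(n); c=bot.get_calibration(n)
    f=im.shape[0]/2/np.tan(np.radians(c["vfov"])/2)
    if n=="wrist":
        T=np.array(c["tool_from_camera"]); W=np.eye(4); W[:3,:3]=R.from_rotvec(s["tcp_rot"]).as_matrix(); W[:3,3]=s["tool_pos"]; M=W@T
    else:
        A=R.from_rotvec(np.ravel(c["rvec"])).as_matrix(); M=np.eye(4); M[:3,:3]=A.T; M[:3,3]=-A.T@np.ravel(c["tvec"])
    return im,d,(f,c["cx"],c["cy"],M)
def cloud(d,k):
    f,cx,cy,M=k; v,u=np.indices(d.shape)
    P=np.stack([(u-cx)/f*d,(v-cy)/f*d,d],-1)
    return P@M[:3,:3].T+M[:3,3]
def ray(u,v,z,k):
    f,cx,cy,M=k; r=M[:3,:3]@np.array([(u-cx)/f,(v-cy)/f,1]); o=M[:3,3]
    return o+r*(z-o[2])/r[2]
def pix(p,k):
    f,cx,cy,M=k; q=M[:3,:3].T@(np.asarray(p)-M[:3,3]); return cx+f*q[0]/q[2],cy+f*q[1]/q[2]
def save(im,n): cv2.imwrite("pics/"+n+".png",cv2.cvtColor(im,cv2.COLOR_RGB2BGR))
E
python3 - <<'E'
from h import *
a,da,ka=cam("scene"); b,db,kb=cam("side")
np.savez("v.npz",a=a,da=da,b=b,db=db)
save(np.vstack([a[:300],b[:300]])if 0 else cv2.resize(np.hstack([a,b]),(800,300)),"both"); save(a,"scene"); save(b,"side")
for k in(ka,kb): print(k[0],k[3].round(3))
print(bot.read_state())
E
```

```text
pics
432.803704647612 [[ 0.166  0.827 -0.537  1.144]
 [ 0.986 -0.143  0.083 -0.081]
 [-0.008 -0.543 -0.839  0.917]
 [ 0.     0.     0.     1.   ]]
421.3105301085879 [[-0.954 -0.17   0.247  0.329]
 [-0.299  0.602 -0.741  0.907]
 [-0.023 -0.78  -0.625  0.841]
 [ 0.     0.     0.     1.   ]]
{'time': 0.1, 'q': array([-1.29587440e+00,  2.64705950e-01,  1.60522578e+00, -1.59018892e-05,
        1.27373561e+00, -3.69375218e-02]), 'joint_vel': array([ 0.00019692, -0.00175462, -0.00359401,  0.00202049, -0.00114653,
       -0.00031422]), 'joint_torque': array([ 2.20202746e-04, -5.16703677e+01, -3.68588948e+01, -3.95728762e-05,
        6.34130789e-03, -3.67201062e-05]), 'tool_pos': array([ 0.20689769, -0.64180967,  0.23007388]), 'tcp_rot': array([-3.10144311e+00, -4.87572577e-01,  4.10309202e-04]), 'wrist_force': array([-0.06936749,  0.73835715, -0.58006456]), 'torque': array([ 0.03797195, -0.03876858, -0.02275877]), 'grip_force': 0.0, 'width': 0.9994255899790152}
```

View pics/scene.png

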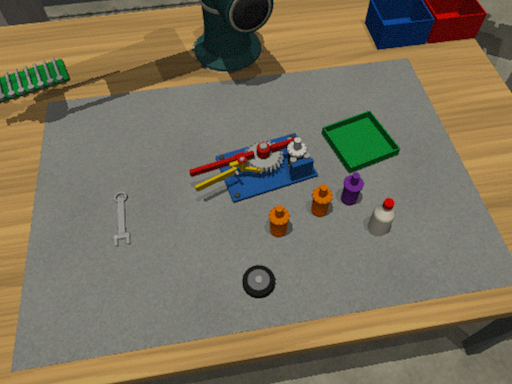

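View pics/side.png

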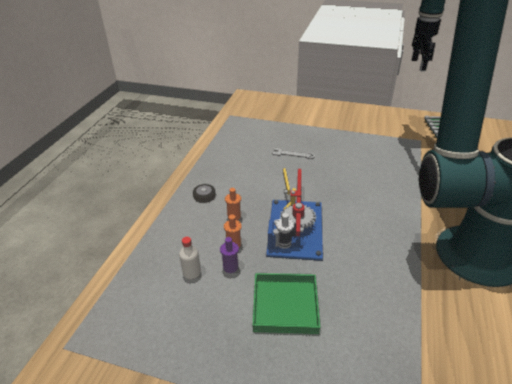

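The scene view shows the red lever from (190,172) to (265,150), with the yellow tail beside it ending at (197,187). The hub stub is at (297,143), the tray at (360,140), and the orange and purple decoys at (279,220), (321,200) and (352,188). The side view agrees: hub at (285,225), tray at (287,303).

Run:
```python
from h import *
Z=np.load("v.npz")
def kk(n):
    c=bot.get_calibration(n); f=192/np.tan(np.radians(c["vfov"])/2)
    A=R.from_rotvec(np.ravel(c["rvec"])).as_matrix(); M=np.eye(4); M[:3,:3]=A.T; M[:3,3]=-A.T@np.ravel(c["tvec"]); return f,c["cx"],c["cy"],M
for n,i,d in(("scene","a","da"),("side","b","db")):
    k=kk(n); im=Z[i]; P=cloud(Z[d],k); h=cv2.cvtColor(im,cv2.COLOR_RGB2HSV); H,S,V=h[...,0].astype(int),h[...,1],h[...,2]
    ok=(P[...,0]>.25)&(P[...,0]<1)&(np.abs(P[...,1])<.6)&(P[...,2]>-.02)&(P[...,2]<.2)&(Z[d]>0)
    vivid=(S>150)&(V>50)&ok
    ms={"red":((H<5)|(H>175))&vivid,"yellow":(H>20)&(H<32)&vivid,"blue":(H>100)&(H<122)&vivid,"green":(H>50)&(H<75)&vivid,"orange":(H>6)&(H<17)&vivid,"purple":(H>125)&(H<160)&(S>100)&ok}
    for m,w in ms.items():
        nl,L,st,_=cv2.connectedComponentsWithStats(w.astype(np.uint8))
        for j in range(1,nl):
            if st[j,4]<25: continue
            p=P[L==j]; zt=np.percentile(p[:,2],95)
            if m=="red" or m=="yellow": t=p[np.abs(p[:,2]-.076)<.005]
            elif m=="blue": t=p[np.abs(p[:,2]-.012)<.005]
            elif m=="green": t=p[p[:,2]>.02]
            else: t=p[p[:,2]>zt-.006]
            if len(t)<5: t=p
            r=cv2.minAreaRect((t[:,:2]*1000).astype(np.float32))
            print(n,m,st[j],"ztop",zt.round(3),"rect",np.round(r[0],1),np.round(r[1],1),round(r[2],1),"mean",t.mean(0).round(4))
    # stub-high grey points
    g=ok&(S<60)&(P[...,2]>.09)&(P[...,2]<.125)
    nl,L,st,_=cv2.connectedComponentsWithStats(g.astype(np.uint8))
    for j in range(1,nl):
        if st[j,4]>8: p=P[L==j]; print(n,"grey",st[j],p.mean(0).round(4),p.max(0).round(4),p.min(0).round(4))
```

```text
scene red [257 137  38  22 262] ztop 0.082 rect [482.1  63.7] [31.3 99.1] 6.8 mean [0.4816 0.0579 0.0757]
scene red [190 151  64  25 424] ztop 0.079 rect [512.4 -73.2] [ 29.8 160.9] 10.8 mean [ 0.5065 -0.073   0.0752]
scene red [383 198  11  12  99] ztop 0.12 rect [676.8 293.5] [ 20.4 109.4] 50.7 mean [0.7094 0.2666 0.1148]
scene yellow [195 160  66  31 429] ztop 0.077 rect [542.2 -85. ] [ 23.4 129.2] 29.8 mean [ 0.5432 -0.0867  0.0743]
scene blue [271 135  19   8  56] ztop 0.015 rect [407.5  89.8] [12.5 53.4] 7.6 mean [0.4077 0.09   0.0112]
scene blue [224 148  23  10  68] ztop 0.014 rect [433.4 -36. ] [16.1 63.4] 9.5 mean [ 0.4333 -0.0413  0.0111]
scene blue [ 225  148   92   54 1883] ztop 0.069 rect [511.   39.3] [107.7 227.5] 12.2 mean [0.5338 0.018  0.0109]
scene blue [220 166  10   6  32] ztop 0.014 rect [480.3 -69.7] [12.2 22.2] 18.9 mean [ 0.48   -0.0699  0.0108]
scene green [ 322  111   78   57 2290] ztop 0.027 rect [453.3 297.2] [152.  153.5] 15.2 mean [0.4604 0.2971 0.0262]
scene orange [312 184  20  33 485] ztop 0.102 rect [637.9 141. ] [16.1 17.8] 89.7 mean [0.639  0.140
[... 694 characters left out ...]
ect [706.5 271.1] [14.8 18.2] 22.9 mean [0.7062 0.2719 0.1211]
side orange [226 195  14   9  79] ztop 0.076 rect [671.   41.7] [38.9 39. ] 13.9 mean [0.6699 0.043  0.0738]
side orange [229 214   7   6  33] ztop 0.108 rect [634.2 144.7] [16.3 15.4] 60.2 mean [0.6344 0.1454 0.1055]
side orange [225 220  16  13 103] ztop 0.077 rect [634.8 148.3] [37.4 41.5] 18.8 mean [0.6337 0.1508 0.0745]
side purple [221 243  17  13 135] ztop 0.076 rect [614.4 229. ] [40.9 40.7] 14.6 mean [0.6134 0.2309 0.0742]
side grey [282 212   7  13  79] [0.4993 0.1165 0.1075] [0.5086 0.1231 0.1193] [0.4912 0.1039 0.0901]
side grey [182 239  13  14  71] [0.7017 0.275  0.0971] [0.7191 0.2847 0.1207] [0.6906 0.2607 0.09  ]
```

```bash
cat >> h.py <<'E'
def pose():
    s=bot.read_state(); M=R.from_rotvec(s["tcp_rot"]).as_matrix()
    return np.array(s["tool_pos"]),np.degrees(np.arctan2(M[1,0],M[0,0])),M
def totool(d):  # world mm shift -> tool axes mm
    return (pose()[2].T@np.asarray(d,float)).round(1)
E
python3 - <<'E'
from h import *
p,y,M=pose(); print(p,y); print(M.round(3))
print(bot.get_calibration("wrist"))
print(totool(np.array([500,0,330])-p*1000))
E
```

```text
[ 0.20689769 -0.64180967  0.23007388] 17.86849417353061
[[ 0.952  0.307 -0.001]
 [ 0.307 -0.952  0.002]
 [ 0.    -0.002 -1.   ]]
{'vfov': 65.70248996749046, 'cx': 252.33287268140404, 'cy': 193.1582477641891, 'tool_from_camera': array([[ 2.14718434e-04, -9.45954583e-01, -3.24299060e-01,
         8.34749115e-02],
       [ 9.99999575e-01, -8.75989091e-05,  9.17618856e-04,
        -2.41893218e-04],
       [-8.96434006e-04, -3.24299119e-01,  9.45954163e-01,
        -1.42422251e-01],
       [ 0.00000000e+00,  0.00000000e+00,  0.00000000e+00,
         1.00000000e+00]])}
[ 475.9 -521.1  -98.8]
```

>>> jog_arm --pt "1 24 -26 -10 0" --pt "1 24 -26 -10 0" --pt "1 24 -26 -10 0" --pt "1 24 -26 -10 0" --pt "1 24 -26 -10 0" --pt "1 24 -26 -10 0" --pt "1 24 -26 -10 0" --pt "1 24 -26 -10 0" --pt "1 24 -26 -10 0" --pt "1 24 -26 -10 0"

```text
time: 0.93
tool_pos: [0.3558, -0.3195, 0.3313]
tcp_rot: [-3.103, -0.487, 0.0]
wrist_force: [0.8, -0.5, 0.8]
width: 1.004
grip_force: 0.0
```

>>> jog_arm --pt "1 24 -26 0 0" --pt "1 24 -26 0 0" --pt "1 24 -26 0 0" --pt "1 24 -26 0 0" --pt "1 24 -26 0 0" --pt "1 24 -26 0 0" --pt "1 24 -26 0 0" --pt "1 24 -26 0 0" --pt "1 24 -26 0 0" --pt "1 24 -26 0 0"

```text
time: 1.77
tool_pos: [0.5045, 0.0015, 0.3309]
tcp_rot: [3.103, 0.488, -0.001]
wrist_force: [-0.1, 0.4, -0.1]
width: 0.998
grip_force: 0.0
```

>>> jog_arm --pt "1 0 0 0 -7" --pt "1 0 0 0 -7" --pt "1 0 0 0 -7" --pt "1 0 0 0 -7" --pt "1 0 0 0 -7" --pt "1 0 0 0 -7" --pt "1 0 0 0 -7" --pt "1 0 0 0 -7" --pt "1 0 0 0 -7" --pt "1 0 0 0 -7"

```text
time: 2.6
tool_pos: [0.504, -0.0003, 0.3307]
tcp_rot: [-2.255, -2.186, 0.001]
wrist_force: [0.6, 0.3, 1.0]
width: 0.999
grip_force: 0.0
```

>>> jog_arm --pt "1 0 0 0 -7" --pt "1 0 0 0 -6" --pt "1 0 0 0 0" --pt "1 0 0 0 0"

```text
time: 2.93
tool_pos: [0.5041, -0.0003, 0.3308]
tcp_rot: [-2.004, -2.418, 0.001]
wrist_force: [0.2, 0.3, -0.0]
width: 0.997
grip_force: 0.0
```

Run:
```python
from h import *
p,y,M=pose(); print(p,y,bot.read_state()["q"])
a,d,k=cam("wrist"); save(a,"w1"); np.savez("w1.npz",a=a,d=d,f=k[0],c=k[1:3],M=k[3])
```

```text
[ 5.04143205e-01 -2.75969804e-04  3.30847612e-01] 100.69471826108428 [-4.99458981e-02 -1.10396192e-01  1.82429795e+00 -1.80372199e-05
  1.42848515e+00 -2.36601444e-01]
```

View pics/w1.png

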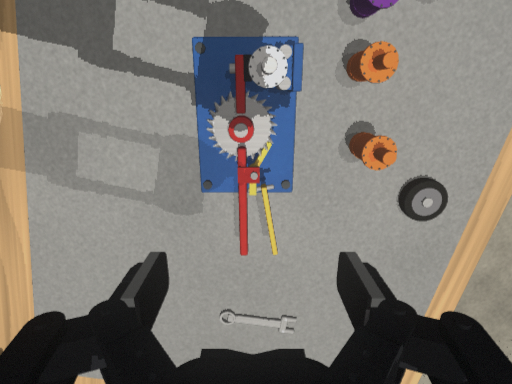

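The wrist view shows the lever from (240,145) to (244,253), the tail from (263,188) to (275,253) and the pivot at (241,129). The hub stub is at (270,65). The plate corners are near (193,38), (302,38), (293,192) and (201,192).

Run:
```python
from h import *
Z=np.load("w1.npz"); a,d=Z["a"],Z["d"]; k=(float(Z["f"]),*Z["c"],Z["M"]); P=cloud(d,k)
h=cv2.cvtColor(a,cv2.COLOR_RGB2HSV); H,S,V=h[...,0].astype(int),h[...,1],h[...,2]; viv=(S>130)&(V>50)
u=np.arange(512)[None]+0*H; v=np.arange(384)[:,None]+0*H
top=lambda m,lo,hi:m&(P[...,2]>lo)&(P[...,2]<hi)
B=(H>100)&(H<125)&viv&(v<200)&(u<320); pl=P[top(B,.006,.018)]
r=cv2.minAreaRect((pl[:,:2]*1000).astype(np.float32)); print("plate",r,pl[:,2].mean()); print(cv2.boxPoints(r))
for n,m in(("red",((H<6)|(H>174))&viv&(v>190)),("yel",(H>20)&(H<34)&viv&(v>195))):
    q=P[m]; print(n,np.percentile(q[:,2],[5,50,95]))
    # lay pixel edges on the z=.076 plane
    for row in range(200,253,10):
        c=np.where(m[row])[0]
        if len(c): print(row,c.min(),c.max(),ray(c.min()-.5,row,.076,k)[:2].round(4),ray(c.max()+.5,row,.076,k)[:2].round(4))
vv,uu=np.where(((H<6)|(H>174))&viv&(v>190)); print("lever end",ray(244,vv.max(),.076,k))
# stub top
g=(S<60)&(v<100)&(u>240)&(u<300)&(P[...,2]>.095)&(P[...,2]<.125); q=P[g]; vs,us=np.where(g)
print("stub",g.sum(),us.mean(),vs.mean(),q.mean(0),np.percentile(q[:,2],95), cv2.minEnclosingCircle((q[:,:2]*1000).astype(np.float32)))
g=((H<6)|(H>174))&viv&(P[...,2]>.08)&(v<150)&(u<260);vs,us=np.where(g); print("bolt",us.mean(),vs.mean(),P[g].mean(0),ray(us.mean(),vs.mean(),.088,k))
```

```text
plate ((485.93951416015625, 38.75396728515625), (147.52963256835938, 227.23658752441406), 10.950752258300781) 0.011959931390536778
[[391.93436 136.29063]
 [435.1014  -86.80818]
 [579.9447  -58.7827 ]
 [536.7776  164.31612]]
red [0.07434871 0.07600125 0.07736735]
200 239 246 [ 0.4962 -0.066 ] [ 0.5074 -0.0638]
210 239 246 [ 0.4989 -0.0811] [ 0.5102 -0.079 ]
220 240 246 [ 0.503  -0.0963] [ 0.513  -0.0944]
230 240 246 [ 0.5058 -0.1122] [ 0.5159 -0.1103]
240 240 246 [ 0.5086 -0.1284] [ 0.5189 -0.1265]
250 240 247 [ 0.5115 -0.1451] [ 0.5234 -0.1429]
yel [0.07471808 0.07597681 0.0773042 ]
200 264 268 [ 0.5312 -0.0593] [ 0.5382 -0.058 ]
210 265 269 [ 0.5357 -0.0741] [ 0.5428 -0.0728]
220 267 271 [ 0.5417 -0.089 ] [ 0.5488 -0.0876]
230 269 273 [ 0.5478 -0.1042] [ 0.5551 -0.1029]
240 271 274 [ 0.5541 -0.1198] [ 0.56   -0.1187]
250 272 276 [ 0.5591 -0.1361] [ 0.5665 -0.1347]
lever end [ 0.5194174  -0.15061769  0.076     ]
stub 229 268.7903930131004 65.31004366812228 [0.50127226 0.11184204 0.11503743] 0.11711020514930462 ((501.4790954589844, 112.36753845214844), 8.902084350585938)
bolt 240.80769230769232 128.57051282051282 [0.48222623 0.03391314 0.08195338] [0.48231082 0.03472853 0.088     ]
```

>>> jog_arm --pt "0.6 -29.5 1.3 40 0" --pt "0.6 -29.5 1.3 40 0" --pt "0.6 -29.5 1.3 40 0" --pt "0.6 -29.5 1.3 40 0" --pt "0.6 0 0 10 -0.3" --pt "0.6 0 0 0 0" --pt "0.6 0 0 0 0"

```text
time: 3.57
tool_pos: [0.5269, -0.0963, 0.1869]
tcp_rot: [-1.996, -2.424, 0.001]
wrist_force: [-0.5, -0.5, 0.7]
width: 0.8
grip_force: 0.0
```

```bash
cat >> h.py <<'E'
O=np.array([.4822,.0332]); TH=np.radians(10.95); EX=np.array([np.cos(TH),np.sin(TH)]); EY=np.array([-EX[1],EX[0]])
def clamp(p): p=np.asarray(p)[...,:2]-O; return np.stack([p@EX,p@EY],-1)*1000
E
python3 - <<'E'
from h import *
p,y,M=pose(); print(p,y,clamp(p),bot.read_state()["width"])
a,d,k=cam("wrist"); save(a,"w2"); P=cloud(d,k)
h=cv2.cvtColor(a,cv2.COLOR_RGB2HSV); H,S,V=h[...,0].astype(int),h[...,1],h[...,2]; viv=(S>130)&(V>50)
for n,m in(("red",((H<6)|(H>174))&viv),("yel",(H>20)&(H<34)&viv)):
    m=m&(P[...,2]>.071)&(P[...,2]<.081); Q=clamp(P)
    for y0 in(-110,-125,-140,-155,-170):
        s=m&(np.abs(Q[...,1]-y0)<3); x=Q[...,0][s]
        if len(x)>5: print(n,y0,len(x),np.percentile(x,[1,50,99]).round(1),P[...,2][s].mean().round(4))
E
```

```text
[ 0.52692261 -0.0962656   0.18686997] 101.05702424455932 [  19.31607362 -135.60362395] 0.8003074714763552
red -110 87 [-5.   0.5  5.6] 0.0757
red -125 81 [-4.5  1.   6.3] 0.0755
red -140 79 [-4.8  0.8  6.1] 0.0757
red -155 71 [-4.4  1.2  5.9] 0.0758
red -170 73 [-4.7  1.   5.7] 0.0757
yel -110 57 [31.3 35.1 38.3] 0.0757
yel -125 52 [33.8 37.4 41. ] 0.0758
yel -140 47 [36.8 40.3 43.2] 0.0759
yel -155 46 [39.  42.6 46.4] 0.0759
yel -170 46 [41.7 45.  48.8] 0.0759
```

View pics/w2.png

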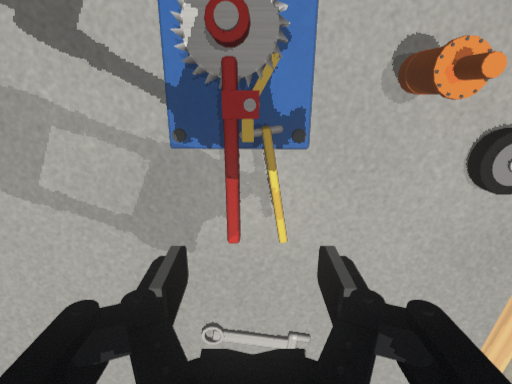

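The close view shows the lever running to (234,240) and the tail to (283,240), with the fingers at about (175,270) and (330,270) on either side of both. The wrench at (255,337) is well below.

>>> jog_arm --pt "0.6 -10 0.5 8 0" --pt "0.6 -9.5 0.5 8 0" --pt "0.6 0 0 25 0" --pt "0.6 0 0 25 0" --pt "0.6 0 0 25 0" --pt "0.6 0 0 25 0" --pt "0.6 0 0 18 0" --pt "0.6 0 0 10 0" --pt "0.6 0 0 0 0" --pt "0.6 0 0 0 0"

```text
time: 4.45
tool_pos: [0.5325, -0.1158, 0.0434]
tcp_rot: [1.995, 2.427, -0.0]
wrist_force: [-0.2, 0.3, 0.9]
width: 0.801
grip_force: 0.0
```

```bash
cat >> h.py <<'E'
def feel(n=6):
    F=[]
    for i in range(n):
        bot.read_camera("wrist"); s=bot.read_state(); F.append(s["wrist_force"])
    F=np.array(F); f=F.mean(0); p,y,M=pose()
    print("t %.2f"%s["time"],"clamp",clamp(p).round(2),"z %.4f yaw %.2f"%(p[2],y),"F ex %.2f ey %.2f z %.2f"%(f[:2]@EX,f[:2]@EY,f[2]),"sd",F.std(0).round(2),"w %.3f grip %.1f"%(s["width"],s["grip_force"]))
E
python3 -c "
from h import *
feel(8)"
```

```text
t 4.85 clamp [  21.31 -155.73] z 0.0441 yaw 101.17 F ex 0.15 ey -0.21 z 0.07 sd [0.5  0.28 0.32] w 0.803 grip 0.0
```

>>> jog_arm --pt "0.6 0 -2 0 0" --pt "0.6 0 -2 0 0" --pt "0.6 0 -1 0 0" --pt "0.6 0 0 0 0"

```text
time: 5.18
tool_pos: [0.5266, -0.1165, 0.0431]
tcp_rot: [-1.995, -2.427, 0.0]
wrist_force: [1.0, -0.1, -0.2]
width: 0.793
grip_force: 0.0
```

>>> jog_arm --pt "0.6 0 -0.5 0 0" --pt "0.6 0 0 0 0"

```text
time: 5.35
tool_pos: [0.5266, -0.1166, 0.0432]
tcp_rot: [-1.995, -2.427, 0.0]
wrist_force: [-0.0, 0.5, 0.7]
width: 0.8
grip_force: 0.0
```

>>> jog_arm --pt "0.6 0 -0.5 0 0" --pt "0.6 0 0 0 0"

```text
time: 5.52
tool_pos: [0.5261, -0.1166, 0.0431]
tcp_rot: [-1.995, -2.427, 0.0]
wrist_force: [0.3, -0.3, -0.4]
width: 0.801
grip_force: 0.0
```

>>> jog_arm --pt "0.6 0 -0.5 0 0" --pt "0.6 0 0 0 0"

```text
time: 5.68
tool_pos: [0.5259, -0.1167, 0.0432]
tcp_rot: [1.995, 2.427, 0.001]
wrist_force: [1.0, 0.2, -0.6]
width: 0.803
grip_force: 0.4
```

```bash
python3 -c "
from h import *
feel(4)"
```

```text
t 5.88 clamp [  14.4  -155.54] z 0.0432 yaw 101.17 F ex 1.21 ey 0.08 z -0.39 sd [0.6  0.19 0.37] w 0.799 grip 0.5
```

>>> jog_arm --pt "0.6 0 -0.5 0 0" --pt "0.6 0 0 0 0" --pt "0.6 0 0 0 0"

```text
time: 6.13
tool_pos: [0.5256, -0.1169, 0.0433]
tcp_rot: [1.994, 2.426, 0.001]
wrist_force: [2.6, 0.8, -1.0]
width: 0.797
grip_force: 1.1
```

>>> jog_arm --pt "0.6 0 -0.5 0 0" --pt "0.6 0 0 0 0" --pt "0.6 0 0 0 0"

```text
time: 6.38
tool_pos: [0.5252, -0.117, 0.0434]
tcp_rot: [1.994, 2.426, 0.001]
wrist_force: [3.7, 0.6, -1.2]
width: 0.803
grip_force: 1.7
```

>>> jog_arm --pt "0.6 0 -0.5 0 0" --pt "0.6 0 0 0 0" --pt "0.6 0 0 0 0"

```text
time: 6.63
tool_pos: [0.5248, -0.1171, 0.0434]
tcp_rot: [1.994, 2.426, 0.001]
wrist_force: [5.0, 0.7, -1.0]
width: 0.801
grip_force: 2.3
```

```bash
python3 -c "
from h import *
feel(4)"
```

```text
t 6.83 clamp [  13.18 -155.7 ] z 0.0434 yaw 101.17 F ex 5.11 ey -0.15 z -2.03 sd [0.27 0.34 0.4 ] w 0.803 grip 2.4
```

>>> jog_arm --pt "0.6 0 -0.5 0 0" --pt "0.6 0 0 0 0" --pt "0.6 0 0 0 0"

```text
time: 7.08
tool_pos: [0.5244, -0.1173, 0.0434]
tcp_rot: [1.994, 2.426, 0.001]
wrist_force: [4.9, -0.5, -1.9]
width: 0.801
grip_force: 2.6
```

>>> jog_arm --pt "0.6 0 -0.5 0 0" --pt "0.6 0 0 0 0" --pt "0.6 0 0 0 0"

```text
time: 7.33
tool_pos: [0.5241, -0.1174, 0.0435]
tcp_rot: [1.994, 2.426, 0.001]
wrist_force: [6.3, 0.7, -2.7]
width: 0.802
grip_force: 2.9
```

>>> jog_arm --pt "0.6 0 -0.5 0 0" --pt "0.6 0 0 0 0" --pt "0.6 0 0 0 0"

```text
time: 7.58
tool_pos: [0.5238, -0.1176, 0.0435]
tcp_rot: [1.994, 2.425, 0.002]
wrist_force: [7.4, 0.5, -3.3]
width: 0.799
grip_force: 3.2
```

```bash
python3 -c "
from h import *
feel(4)"
```

```text
t 7.78 clamp [  12.22 -155.88] z 0.0435 yaw 101.16 F ex 6.34 ey -1.35 z -2.94 sd [0.53 0.45 0.38] w 0.799 grip 3.2
```

>>> jog_arm --pt "0.6 0 -0.5 0 0" --pt "0.6 0 0 0 0" --pt "0.6 0 0 0 0"

```text
time: 8.03
tool_pos: [0.5236, -0.1176, 0.0435]
tcp_rot: [1.993, 2.425, 0.002]
wrist_force: [8.6, -0.1, -4.0]
width: 0.803
grip_force: 3.6
```

>>> jog_arm --pt "0.6 0 -0.5 0 0" --pt "0.6 0 0 0 0" --pt "0.6 0 0 0 0"

```text
time: 8.28
tool_pos: [0.5232, -0.1178, 0.0436]
tcp_rot: [1.993, 2.425, 0.002]
wrist_force: [7.4, 0.5, -3.7]
width: 0.801
grip_force: 3.6
```

>>> jog_arm --pt "0.6 0 -0.7 0 0" --pt "0.6 0 0 0 0" --pt "0.6 0 0 0 0"

```text
time: 8.53
tool_pos: [0.5226, -0.1181, 0.0436]
tcp_rot: [1.993, 2.425, 0.002]
wrist_force: [8.0, 0.1, -4.2]
width: 0.798
grip_force: 3.7
```

```bash
python3 -c "
from h import *
feel(4)"
```

```text
t 8.73 clamp [  10.92 -156.22] z 0.0436 yaw 101.16 F ex 7.81 ey -1.62 z -3.96 sd [0.29 0.17 0.43] w 0.800 grip 3.7
```

>>> jog_arm --pt "0.6 0 -1 0 0" --pt "0.6 0 -1 0 0" --pt "0.6 0 -1 0 0" --pt "0.6 0 -1 0 0" --pt "0.6 0 -1 0 0" --pt "0.6 0 -1 0 0" --pt "0.6 0 0 0 0"

```text
time: 9.32
tool_pos: [0.5174, -0.1198, 0.044]
tcp_rot: [1.992, 2.423, 0.003]
wrist_force: [8.6, -0.9, -3.9]
width: 0.8
grip_force: 4.0
```

>>> jog_arm --pt "0.6 0 -1 0 0" --pt "0.6 0 -1 0 0" --pt "0.6 0 -1 0 0" --pt "0.6 0 -1 0 0" --pt "0.6 0 0 0 0" --pt "0.6 0 0 0 0"

```text
time: 9.82
tool_pos: [0.5139, -0.1208, 0.0442]
tcp_rot: [1.992, 2.422, 0.003]
wrist_force: [9.7, -2.3, -4.1]
width: 0.801
grip_force: 4.2
```

```bash
python3 -c "
from h import *
feel(4)"
```

```text
t 10.02 clamp [   1.93 -157.27] z 0.0442 yaw 101.15 F ex 8.56 ey -3.58 z -4.05 sd [0.29 0.64 0.34] w 0.804 grip 4.2
```

>>> jog_arm --pt "0.6 0 -1 0 0" --pt "0.6 0 -1 0 0" --pt "0.6 0 -1 0 0" --pt "0.6 0 0 0 0" --pt "0.6 0 0 0 0"

```text
time: 10.43
tool_pos: [0.5112, -0.1216, 0.0444]
tcp_rot: [1.991, 2.422, 0.003]
wrist_force: [9.4, -3.2, -4.3]
width: 0.802
grip_force: 4.3
```

>>> jog_arm --pt "0.6 0 -0.5 0 0" --pt "0.6 0 0 0 0" --pt "0.6 0 0 0 0"

```text
time: 10.68
tool_pos: [0.5108, -0.1217, 0.0444]
tcp_rot: [1.991, 2.422, 0.003]
wrist_force: [9.0, -2.4, -2.7]
width: 0.798
grip_force: 4.3
```

>>> jog_arm --pt "0.6 0 -0.5 0 0" --pt "0.6 0 0 0 0" --pt "0.6 0 0 0 0"

```text
time: 10.93
tool_pos: [0.5103, -0.1218, 0.0444]
tcp_rot: [1.991, 2.422, 0.003]
wrist_force: [9.2, -2.9, -4.3]
width: 0.8
grip_force: 4.4
```

```bash
python3 -c "
from h import *
feel(4)"
```

```text
t 11.13 clamp [  -1.79 -157.54] z 0.0444 yaw 101.15 F ex 9.05 ey -4.95 z -4.19 sd [0.63 0.27 0.36] w 0.802 grip 4.4
```

>>> jog_arm --pt "0.55 0 1.1 0 0" --pt "0.5 0 1.1 0 0" --pt "0.45 0 1.1 0 0" --pt "0.4 0 1.1 0 0" --pt "0.4 0 0 0 0" --pt "0.4 0 0 0 0"

```text
time: 11.63
tool_pos: [0.5159, -0.1205, 0.0457]
tcp_rot: [1.99, 2.421, 0.006]
wrist_force: [8.4, -0.5, 3.7]
width: 0.7
grip_force: 4.1
```

```bash
python3 -c "
from h import *
feel(3)"
```

```text
t 11.78 clamp [   3.82 -157.27] z 0.0458 yaw 101.16 F ex 8.04 ey -1.48 z 3.67 sd [0.23 0.37 0.22] w 0.701 grip 4.1
```

>>> jog_arm --pt "0.35 0 1 -0.3 0" --pt "0.3 0 1 -0.3 0" --pt "0.25 0 1 -0.3 0" --pt "0.2 0 1 -0.3 0" --pt "0.15 0 1 -0.3 0" --pt "0.15 0 0 0 0" --pt "0.15 0 0 0 0"

```text
time: 12.37
tool_pos: [0.5207, -0.1192, 0.0473]
tcp_rot: [1.99, 2.421, 0.006]
wrist_force: [7.7, 1.6, 3.1]
width: 0.572
grip_force: 4.1
```

```bash
python3 -c "
from h import *
feel(3)"
```

```text
t 12.52 clamp [   8.78 -156.98] z 0.0473 yaw 101.15 F ex 8.58 ey 0.04 z 3.79 sd [0.37 0.47 0.26] w 0.576 grip 4.1
```

>>> jog_arm --pt "0.1 0 1 -0.3 0" --pt "0.05 0 1 -0.3 0" --pt "0.03 0 0.4 0 0" --pt "0.03 0 0 0 0" --pt "0.03 0 0 0 0"

```text
time: 12.93
tool_pos: [0.523, -0.1187, 0.0479]
tcp_rot: [1.99, 2.421, 0.006]
wrist_force: [8.5, 1.4, 4.6]
width: 0.518
grip_force: 4.1
```

Run:
```python
from h import *
feel(3)
a,d,k=cam("wrist"); save(a[130:,100:420],"w3")
```

```text
t 13.08 clamp [  11.14 -156.87] z 0.0479 yaw 101.16 F ex 8.06 ey -0.02 z 4.09 sd [0.59 0.44 0.23] w 0.515 grip 4.1
```

View pics/w3.png

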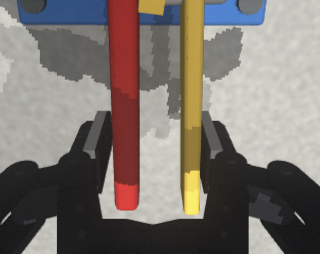

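The crop shows the tail almost parallel to the lever, with the right pad touching it. The left pad at (103,150) is still a few mm off the lever at (112,150).

>>> jog_arm --pt "0.03 0 -0.7 0 0" --pt "0.03 0 -0.7 0 0" --pt "0.03 0 0 0 0" --pt "0.03 0 0 0 0"

```text
time: 13.47
tool_pos: [0.5217, -0.1192, 0.0479]
tcp_rot: [1.99, 2.421, 0.006]
wrist_force: [7.5, 0.4, 4.0]
width: 0.516
grip_force: 4.2
```

>>> jog_arm --pt "0.03 0 -0.5 0 0" --pt "0.03 0 0 0 0" --pt "0.03 0 0 0 0"

```text
time: 13.72
tool_pos: [0.5213, -0.1193, 0.048]
tcp_rot: [1.99, 2.421, 0.006]
wrist_force: [8.5, 1.3, 3.0]
width: 0.518
grip_force: 4.2
```

>>> jog_arm --pt "0.03 0 -0.4 0 0" --pt "0.03 0 0 0 0" --pt "0.03 0 0 0 0"

```text
time: 13.97
tool_pos: [0.5209, -0.1194, 0.0479]
tcp_rot: [1.99, 2.421, 0.006]
wrist_force: [9.6, -0.1, 4.1]
width: 0.515
grip_force: 4.3
```

```bash
python3 -c "
from h import *
feel(4)"
```

```text
t 14.17 clamp [   9.06 -157.21] z 0.0480 yaw 101.15 F ex 8.25 ey -0.92 z 3.92 sd [0.23 0.68 0.55] w 0.514 grip 4.3
```

>>> jog_arm --pt "0.03 0 -0.4 0 0" --pt "0.03 0 0 0 0" --pt "0.03 0 0 0 0"

```text
time: 14.42
tool_pos: [0.5206, -0.1195, 0.048]
tcp_rot: [1.99, 2.421, 0.006]
wrist_force: [9.3, 0.1, 3.5]
width: 0.517
grip_force: 4.3
```

>>> jog_arm --pt "0.03 0 -0.4 0 0" --pt "0.03 0 0 0 0" --pt "0.03 0 0 0 0"

```text
time: 14.67
tool_pos: [0.5203, -0.1196, 0.048]
tcp_rot: [1.99, 2.42, 0.007]
wrist_force: [9.0, 0.9, 3.5]
width: 0.519
grip_force: 4.4
```

```bash
python3 -c "
from h import *
feel(4)"
```

```text
t 14.87 clamp [   8.39 -157.28] z 0.0480 yaw 101.15 F ex 8.67 ey -1.55 z 3.63 sd [0.28 0.31 0.49] w 0.518 grip 4.4
```

>>> jog_arm --pt "0.03 0 -0.4 0 0" --pt "0.03 0 0 0 0" --pt "0.03 0 0 0 0"

```text
time: 15.12
tool_pos: [0.52, -0.1197, 0.048]
tcp_rot: [1.99, 2.42, 0.007]
wrist_force: [8.8, 0.6, 3.7]
width: 0.518
grip_force: 4.5
```

>>> jog_arm --pt "0.03 0 -0.4 0 0" --pt "0.03 0 0 0 0" --pt "0.03 0 0 0 0"

```text
time: 15.37
tool_pos: [0.5197, -0.1198, 0.048]
tcp_rot: [1.99, 2.42, 0.007]
wrist_force: [9.9, -0.6, 2.5]
width: 0.517
grip_force: 4.7
```

```bash
python3 -c "
from h import *
feel(4)"
```

```text
t 15.57 clamp [   7.8  -157.37] z 0.0481 yaw 101.13 F ex 9.32 ey -1.22 z 2.95 sd [0.06 0.56 0.42] w 0.514 grip 4.7
```

>>> jog_arm --pt "0.03 0 -0.3 0 0" --pt "0.03 0 0 0 0" --pt "0.03 0 0 0 0"

```text
time: 15.82
tool_pos: [0.5195, -0.1199, 0.0481]
tcp_rot: [1.99, 2.42, 0.007]
wrist_force: [9.9, 0.4, 2.3]
width: 0.517
grip_force: 4.8
```

```bash
python3 -c "
from h import *
feel(4)"
```

```text
t 16.02 clamp [   7.57 -157.41] z 0.0481 yaw 101.13 F ex 9.09 ey -1.24 z 2.76 sd [0.25 0.29 0.27] w 0.519 grip 4.8
```

>>> jog_arm --pt "0.0 0 0.6 -0.2 0" --pt "-0.03 0 0.6 -0.2 0" --pt "-0.03 0 0 0 0" --pt "-0.03 0 0 0 0"

```text
time: 16.35
tool_pos: [0.5207, -0.1196, 0.0484]
tcp_rot: [1.99, 2.42, 0.007]
wrist_force: [9.5, 0.9, 2.6]
width: 0.484
grip_force: 4.8
```

>>> jog_arm --pt "-0.06 0 0.6 -0.2 0" --pt "-0.09 0 0.6 -0.2 0" --pt "-0.09 0 0 0 0" --pt "-0.09 0 0 0 0"

```text
time: 16.68
tool_pos: [0.5219, -0.1194, 0.0488]
tcp_rot: [1.99, 2.42, 0.007]
wrist_force: [8.8, -0.1, 2.7]
width: 0.461
grip_force: 4.9
```

```bash
python3 -c "
from h import *
feel(4)"
```

```text
t 16.88 clamp [  10.   -157.39] z 0.0488 yaw 101.13 F ex 9.99 ey -1.47 z 2.56 sd [0.34 0.62 0.36] w 0.455 grip 4.9
```

>>> jog_arm --pt "-0.12 0 0.6 -0.2 0" --pt "-0.15 0 0.7 -0.2 0" --pt "-0.15 0 0 0 0" --pt "-0.15 0 0 0 0"

```text
time: 17.22
tool_pos: [0.5227, -0.1193, 0.0491]
tcp_rot: [1.991, 2.42, 0.006]
wrist_force: [8.6, -0.9, 2.6]
width: 0.428
grip_force: 6.2
```

```bash
python3 -c "
from h import *
feel(4)"
```

```text
t 17.42 clamp [  10.78 -157.39] z 0.0491 yaw 101.12 F ex 8.65 ey -2.03 z 3.69 sd [0.45 0.39 0.39] w 0.426 grip 6.1
```

>>> jog_arm --pt "-0.2 0 0 0 0" --pt "-0.25 0 0 0 0" --pt "-0.3 0 0 0 0" --pt "-0.3 0 0 0 0" --force 30

```text
time: 17.75
tool_pos: [0.5227, -0.1193, 0.0493]
tcp_rot: [1.991, 2.42, 0.006]
wrist_force: [7.8, 0.4, 5.1]
width: 0.403
grip_force: 29.4
```

```bash
python3 -c "
from h import *
feel(4)"
```

```text
t 17.95 clamp [  10.77 -157.43] z 0.0493 yaw 101.09 F ex 7.64 ey -2.08 z 4.69 sd [0.31 0.54 0.34] w 0.405 grip 29.4
```

>>> jog_arm --pt "-0.5 0.2 2.7 0 -1" --pt "-0.5 0.2 2.7 0 -1" --pt "-0.5 0.2 2.7 0 -1" --pt "-0.5 0.2 2.7 0 -1" --pt "-0.5 0 0 0 0"

```text
time: 18.37
tool_pos: [0.5326, -0.1163, 0.0493]
tcp_rot: [1.906, 2.488, 0.005]
wrist_force: [4.9, -1.2, 7.0]
width: 0.407
grip_force: 31.5
```

```bash
python3 -c "
from h import *
feel(4)"
```

```text
t 18.57 clamp [  20.87 -156.35] z 0.0493 yaw 105.05 F ex 4.96 ey -2.57 z 6.60 sd [0.11 0.49 0.18] w 0.405 grip 31.5
```

Run:
```python
from h import *
a,d,k=cam("wrist"); b,_,_=cam("scene"); 
save(np.hstack([cv2.resize(a,(400,300)),cv2.resize(b[110:230,160:320],(400,300))]),"w4"); s=bot.read_state(); print(s["wrist_force"],s["torque"])
```

```text
[ 5.28569465 -0.84118516  6.3646245 ] [-0.19147277 -0.9555169  -0.66563611]
```

View pics/w4.png

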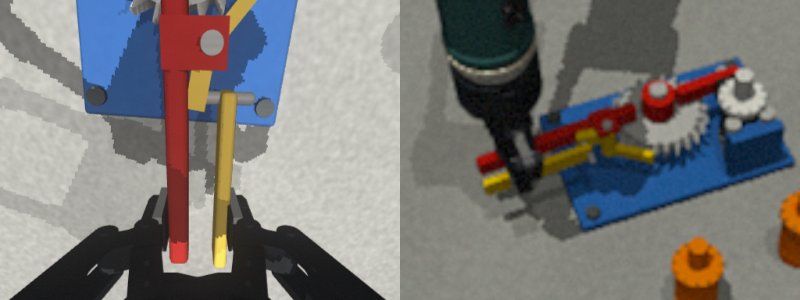

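The wrist half of the picture shows the tail parallel to the lever and both in the pads. The scene half shows the lever already turned, with the jaw off the hub. The side force is balanced by a twist couple, so I'll carry on.

>>> jog_arm --pt "-0.5 0.4 5.7 0 -2" --pt "-0.5 0.5 5.7 0 -2" --pt "-0.5 0.5 5.7 0 -2" --pt "-0.5 0.5 5.7 0 -2" --pt "-0.5 0.5 5.6 0 -2" --pt "-0.5 0.5 5.5 0 -2" --pt "-0.5 0.5 5.5 0 -2" --pt "-0.5 0.5 5.5 0 -2" --pt "-0.5 0.5 5.5 0 -2" --pt "-0.5 0 0 0 0"

```text
time: 19.5
tool_pos: [0.5772, -0.0927, 0.0493]
tcp_rot: [1.49, 2.757, 0.002]
wrist_force: [4.8, -3.4, 6.8]
width: 0.407
grip_force: 31.5
```

```bash
cat >> h.py <<'E'
def lev():
    p,y,M=pose(); c=clamp(p); s=bot.read_state(); print("lever deg %.2f yaw turn %.2f r %.1f"%(np.degrees(np.arctan2(c[0],-c[1]))-3.91,y-101.1,np.hypot(*c)),"Ftool",(M.T@s["wrist_force"]).round(1),"Tz %.2f"%s["torque"][2],"w %.3f grip %.1f"%(s["width"],s["grip_force"]))
E
python3 -c "
from h import *
feel(3); lev()"
```

```text
t 19.65 clamp [  69.03 -141.82] z 0.0493 yaw 123.13 F ex 5.18 ey -4.92 z 5.59 sd [0.35 0.16 0.32] w 0.407 grip 31.5
lever deg 22.04 yaw turn 22.03 r 157.7 Ftool [-6.9  3.3 -5.7] Tz -0.31 w 0.407 grip 31.5
```

>>> jog_arm --pt "-0.5 0.1 5.5 0 -2" --pt "-0.5 0.1 5.5 0 -2" --pt "-0.5 0.1 4.2 0 -1.5" --pt "-0.5 0 2.7 0 -1" --pt "-0.5 0 1.0 0 0" --pt "-0.5 0 0 0 0" --pt "-0.5 0 0 0 0"

```text
time: 20.23
tool_pos: [0.5909, -0.081, 0.0492]
tcp_rot: [1.334, 2.839, 0.001]
wrist_force: [3.4, -1.6, 7.5]
width: 0.405
grip_force: 31.8
```

```bash
python3 -c "
from h import *
feel(3); lev()"
```

```text
t 20.38 clamp [  85.06 -132.84] z 0.0492 yaw 129.64 F ex 2.48 ey -1.95 z 7.98 sd [0.71 0.43 0.62] w 0.405 grip 31.8
lever deg 28.72 yaw turn 28.54 r 157.7 Ftool [-3.   1.3 -8.7] Tz -0.09 w 0.405 grip 31.8
```

>>> jog_arm --pt "-0.5 0 1 0 0" --pt "-0.5 0 1 0 0" --pt "-0.5 0 0 0 0" --pt "-0.5 0 0 0 0"

```text
time: 20.72
tool_pos: [0.5911, -0.0809, 0.0492]
tcp_rot: [1.334, 2.84, -0.003]
wrist_force: [-0.9, -5.2, 10.9]
width: 0.407
grip_force: 34.2
```

```bash
python3 -c "
from h import *
feel(3); lev()"
```

```text
t 20.87 clamp [  85.25 -132.72] z 0.0492 yaw 129.67 F ex -1.93 ey -4.66 z 10.62 sd [0.25 0.46 0.44] w 0.406 grip 34.1
lever deg 28.81 yaw turn 28.57 r 157.7 Ftool [ -2.6  -3.8 -10.2] Tz -0.04 w 0.406 grip 34.1
```

>>> jog_arm --pt "-0.25 0 0.3 0 0" --pt "-0.15 0 0.6 0 0" --pt "-0.1 0 1.1 0 0" --pt "-0.05 0 1.1 0 0" --pt "0.0 0 1.1 0 0" --pt "0.05 0 1.1 0 0" --pt "0.1 0 1.1 0 0" --pt "0.15 0 1.1 0 0" --pt "0.15 0 0 0 0"

```text
time: 21.62
tool_pos: [0.595, -0.0747, 0.047]
tcp_rot: [-1.334, -2.843, 0.003]
wrist_force: [-1.6, -2.9, 7.0]
width: 0.576
grip_force: 8.4
```

```bash
python3 -c "
from h import *
feel(2); lev()"
```

```text
t 21.72 clamp [  90.24 -127.38] z 0.0470 yaw 129.72 F ex -2.32 ey -3.08 z 6.26 sd [0.3  0.09 0.47] w 0.575 grip 8.4
lever deg 31.41 yaw turn 28.62 r 156.1 Ftool [-1.3 -3.7 -5.8] Tz 0.23 w 0.575 grip 8.4
```

>>> jog_arm --pt "0.2 0 1.1 0 0" --pt "0.25 0 1.1 0 0" --pt "0.3 0 1 0 0" --pt "0.35 0 1 0 0" --pt "0.4 0 0.5 0 0" --pt "0.5 0 0 0 0" --pt "0.5 0 0 0 0" --pt "0.5 0 0 0 0"

```text
time: 22.38
tool_pos: [0.5995, -0.0707, 0.0463]
tcp_rot: [-1.336, -2.843, -0.001]
wrist_force: [-0.4, -0.0, 0.4]
width: 0.752
grip_force: 0.0
```

```bash
python3 -c "
from h import *
feel(2); lev()"
```

```text
t 22.48 clamp [  95.35 -124.45] z 0.0464 yaw 129.66 F ex 0.60 ey 0.35 z 0.03 sd [0.32 0.37 0.11] w 0.749 grip 0.0
lever deg 33.55 yaw turn 28.56 r 156.8 Ftool [0.5 0.7 0.1] Tz -0.00 w 0.749 grip 0.0
```

>>> jog_arm --pt "0.5 0 0 -15 0" --pt "0.5 0 0 -35 0" --pt "0.5 0 0 -40 0" --pt "0.5 0 0 -40 0" --pt "0.5 0 0 -40 0" --pt "0.5 0 0 -30 0" --pt "0.5 0 0 0 0" --pt "0.5 0 0 0 0"

```text
time: 23.15
tool_pos: [0.6013, -0.0712, 0.2502]
tcp_rot: [1.333, 2.837, 0.003]
wrist_force: [0.5, -0.1, -0.8]
width: 0.755
grip_force: 0.0
```

>>> jog_arm --pt "0.5 29 6 0 0" --pt "0.5 29 6 0 0" --pt "0.5 29 6 0 0" --pt "0.5 29 6 0 0" --pt "0.5 29 6 0 0" --pt "0.5 29 6 0 0" --pt "0.5 29 6 0 0" --pt "0.5 0 0 0 0" --pt "0.5 0 0 0 0"

```text
time: 23.9
tool_pos: [0.5004, 0.113, 0.2446]
tcp_rot: [-1.331, -2.843, 0.003]
wrist_force: [0.5, 0.0, -0.8]
width: 0.75
grip_force: 0.0
```

Run:
```python
from h import *
p,y,M=pose(); print(p,y)
a,d,k=cam("wrist"); save(a,"w5"); np.savez("w5.npz",a=a,d=d,f=k[0],c=k[1:3],M=k[3])
P=cloud(d,k); Q=clamp(P)
h=cv2.cvtColor(a,cv2.COLOR_RGB2HSV); H,S,V=h[...,0].astype(int),h[...,1],h[...,2]
m=((H<6)|(H>174))&(S>130)&(np.abs(P[...,2]-.076)<.006)&(np.hypot(Q[...,0],Q[...,1])>80)
q=Q[m]; print("lever angle rad",np.median(np.arctan2(q[:,0],-q[:,1])) if len(q) else None,len(q))
g=(S<70)&(P[...,2]>.11)&(P[...,2]<.122)&(np.hypot(P[...,0]-.5013,P[...,1]-.1125)<.04)
q=P[g]; print("stub",len(q),q[:,2].mean(),cv2.minEnclosingCircle((q[:,:2]*1000).astype(np.float32)),q.mean(0))
vs,us=np.where(g); print(us.mean(),vs.mean(),ray(us.mean(),vs.mean(),.116,k))
```

```text
[0.50041832 0.11303344 0.24457519] 129.8338048798721
lever angle rad 0.4980220360293224 741
stub 271 0.11556667808926607 ((501.3929443359375, 113.1259765625), 8.759357452392578) [0.50090412 0.11350018 0.11556668]
253.51660516605165 183.94464944649445 [0.50080781 0.11361495 0.116     ]
```

View pics/w5.png

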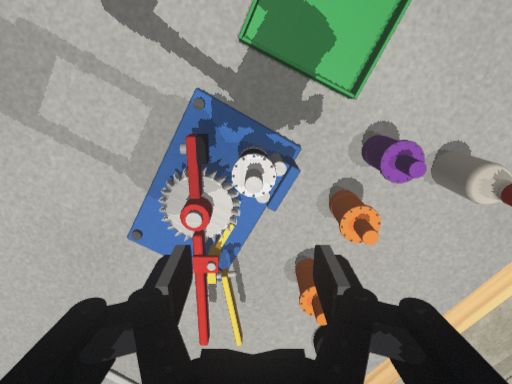

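The lever is at its stop, at 0.498 rad. The hub stub is at (253,184), directly under the gripper, and the tray's near corner is at (355,97).

>>> jog_arm --pt "0.3 -0.3 0.7 30 0" --pt "0.2 0 0 35 0" --pt "0.1 0 0 35 0" --pt "0.0 0 0 30 0" --pt "-0.1 0 0 16 0" --pt "-0.2 0 0 10 0" --pt "-0.2 0 0 0 0" --pt "-0.2 0 0 0 0"

```text
time: 24.62
tool_pos: [0.5031, 0.1116, 0.0903]
tcp_rot: [-1.337, -2.842, 0.001]
wrist_force: [-0.9, 0.4, 0.3]
width: 0.402
grip_force: 0.0
```

```bash
python3 -c "
from h import *
feel(2); print(pose()[0])"
```

```text
t 24.72 clamp [36.85 73.27] z 0.0920 yaw 129.63 F ex 0.29 ey 0.17 z 0.30 sd [0.52 0.53 0.01] w 0.401 grip 0.0
[0.50445789 0.11213673 0.09203292]
```

>>> jog_arm --pt "-0.2 0 0 0 0" --pt "-0.2 0 0 0 0" --pt "-0.2 0 0 0 0"

```text
time: 24.97
tool_pos: [0.5037, 0.1125, 0.0917]
tcp_rot: [1.335, 2.842, 0.002]
wrist_force: [-0.4, -0.3, -0.1]
width: 0.398
grip_force: 0.0
```

```bash
python3 -c "
from h import *
feel(3); print(pose()[0],totool(np.array([501.2,113.3,90])-pose()[0]*1000))"
```

```text
t 25.12 clamp [35.55 73.84] z 0.0910 yaw 129.67 F ex -0.13 ey 0.22 z -0.16 sd [0.28 0.74 0.46] w 0.401 grip 0.0
[0.50307989 0.1124469  0.09100982] [ 1.9 -0.9  1. ]
```

>>> jog_arm --pt "-0.2 1.5 -0.8 1 0" --pt "-0.4 0 0 0 0" --pt "-0.5 0 0 0 0" --pt "-0.6 0 0 0 0" --pt "-0.8 0 0 0 0" --pt "-1 0 0 0 0" --pt "-1 0 0 0 0" --pt "-1 0 0 0 0" --force 60

```text
time: 25.78
tool_pos: [0.5012, 0.113, 0.0896]
tcp_rot: [-1.336, -2.843, -0.0]
wrist_force: [-0.9, 1.3, 1.4]
width: 0.191
grip_force: 58.5
```

```bash
python3 -c "
from h import *
feel(3); print(pose()[0])"
```

```text
t 25.93 clamp [33.81 74.76] z 0.0896 yaw 129.66 F ex -0.75 ey 1.17 z 1.43 sd [0.1  0.29 0.39] w 0.190 grip 58.5
[0.50119171 0.11302546 0.08957294]
```

>>> jog_arm --pt "-1 0 0 -4 0" --pt "-1 0 0 -8 0" --pt "-1 0 0 -15 0" --pt "-1 0 0 -20 0" --pt "-1 0 0 -20 0" --pt "-1 0 0 -20 0" --pt "-1 0 0 -15 0" --pt "-1 0 0 -8 0" --pt "-1 0 0 0 0" --pt "-1 0 0 0 0"

```text
time: 26.77
tool_pos: [0.501, 0.1128, 0.1992]
tcp_rot: [1.336, 2.843, -0.0]
wrist_force: [-0.6, 0.2, -5.6]
width: 0.189
grip_force: 58.9
```

Run:
```python
from h import *
feel(3); p=pose()[0]; print(p)
Z=np.load("w5.npz"); k=(float(Z["f"]),*Z["c"],Z["M"])
for n,a,d,kk in(("w5",Z["a"],Z["d"],k),)+tuple((n,)+cam(n) for n in("side","scene","wrist")):
    P=cloud(d,kk); h=cv2.cvtColor(a,cv2.COLOR_RGB2HSV); m=(h[...,0]>50)&(h[...,0]<75)&(h[...,1]>120)&(h[...,2]>30)&(np.hypot(P[...,0]-.453,P[...,1]-.297)<.13)&(d>0)
    z=P[...,2]; fl=z[m&(z<.012)]; t=P[m&(z>.02)]
    print(n,m.sum(),"floor",np.median(fl) if len(fl) else None,"rim",cv2.minAreaRect((t[:,:2]*1000).astype(np.float32)) if len(t)>9 else None, np.median(t[:,2]))
print(totool(np.array([453,297,0])-p*1000))
```

```text
t 26.92 clamp [32.59 74.65] z 0.1977 yaw 129.66 F ex -0.13 ey -0.08 z -4.69 sd [0.45 0.11 0.37] w 0.190 grip 58.9
[0.50001889 0.11268134 0.19770777]
w5 9910 floor 0.003909072362358934 rim ((457.0967712402344, 279.91790771484375), (148.94125366210938, 108.47611999511719), 14.838874816894531) 0.027612392291040677
side 2080 floor 0.005473987096940469 rim ((446.58184814453125, 304.0106506347656), (137.63841247558594, 152.3597869873047), 19.541635513305664) 0.028766727696528327
scene 2852 floor 0.0031483930781703307 rim ((453.8125305175781, 296.8787841796875), (152.3159637451172, 152.74908447265625), 14.208929061889648) 0.02529827047006472
wrist 10565 floor 0.003866953548893992 rim ((458.8578186035156, 273.6372985839844), (148.727294921875, 95.14500427246094), 14.628630638122559) 0.027653884104695742
[171.7  81.8 197.7]
```

>>> jog_arm --pt "-1 8 4 0 0" --pt "-1 20 9.5 0 0" --pt "-1 24 11.5 0 0" --pt "-1 24 11.5 0 0" --pt "-1 24 11.5 0 0" --pt "-1 24 11.5 0 0" --pt "-1 24 11.5 0 0" --pt "-1 16 7 0 0" --pt "-1 8 4 0 0" --pt "-1 0 0 0 0"

```text
time: 27.9
tool_pos: [0.4538, 0.2997, 0.1992]
tcp_rot: [-1.332, -2.844, -0.0]
wrist_force: [-0.4, 0.0, -4.7]
width: 0.185
grip_force: 58.9
```

>>> jog_arm --pt "-1 0 0 10 0" --pt "-1 0 0 20 0" --pt "-1 0 0 25 0" --pt "-1 0 0 25 0" --pt "-1 0 0 15 0" --pt "-1 0 0 8 0" --pt "-1 0 0 0 0" --pt "-1 0 0 0 0" --pt "-1 0 0 0 0"

```text
time: 28.65
tool_pos: [0.4559, 0.2979, 0.0978]
tcp_rot: [1.336, 2.842, 0.003]
wrist_force: [1.2, -0.2, -4.5]
width: 0.186
grip_force: 58.9
```

```bash
python3 -c "
from h import *
feel(5); print(pose()[0])"
```

```text
t 28.90 clamp [ 23.96 265.2 ] z 0.0977 yaw 129.67 F ex -0.05 ey -0.29 z -4.46 sd [0.43 0.29 0.21] w 0.186 grip 58.9
[0.45535088 0.29812591 0.09768927]
```

>>> jog_arm --pt "-1 0 0 5 0" --pt "-1 0 0 5 0" --pt "-1 0 0 3 0" --pt "-1 0 0 0 0" --pt "-1 0 0 0 0" --pt "-1 0 0 0 0"

```text
time: 29.4
tool_pos: [0.4545, 0.2977, 0.0833]
tcp_rot: [-1.336, -2.843, 0.0]
wrist_force: [-0.5, -0.3, -5.2]
width: 0.19
grip_force: 59.1
```

>>> jog_arm --pt "-1 0 0 1 0" --pt "-1 0 0 0 0" --pt "-1 0 0 0 0"

```text
time: 29.65
tool_pos: [0.4546, 0.2977, 0.0826]
tcp_rot: [1.336, 2.843, 0.0]
wrist_force: [0.2, 0.5, -4.5]
width: 0.187
grip_force: 59.1
```

>>> jog_arm --pt "-1 0 0 1 0" --pt "-1 0 0 0 0" --pt "-1 0 0 0 0"

```text
time: 29.9
tool_pos: [0.4547, 0.2978, 0.0816]
tcp_rot: [1.336, 2.843, 0.001]
wrist_force: [0.8, 0.9, -4.0]
width: 0.188
grip_force: 59.4
```

>>> jog_arm --pt "-1 0 0 1 0" --pt "-1 0 0 0 0" --pt "-1 0 0 0 0"

```text
time: 30.15
tool_pos: [0.4549, 0.2979, 0.0815]
tcp_rot: [1.336, 2.843, 0.001]
wrist_force: [-2.2, -1.9, 5.2]
width: 0.19
grip_force: 60.0
```

```bash
python3 -c "
from h import *
feel(4); print(pose()[0])"
```

```text
t 30.35 clamp [ 23.51 265.05] z 0.0815 yaw 129.67 F ex -2.94 ey -0.89 z 5.74 sd [0.94 0.29 0.2 ] w 0.187 grip 60.1
[0.45493939 0.2978883  0.08150953]
```

>>> jog_arm --pt "-0.75 0 0 -0.7 0" --pt "-0.6 0 0 0 0" --pt "-0.5 0 0 0 0" --pt "-0.3 0 0 0 0" --pt "-0.1 0 0 0 0" --pt "0.1 0 0 0 0" --pt "0.1 0 0 0 0" --pt "0.1 0 0 0 0"

```text
time: 31.02
tool_pos: [0.4546, 0.2977, 0.0812]
tcp_rot: [1.336, 2.843, 0.0]
wrist_force: [0.3, -1.3, -0.5]
width: 0.548
grip_force: 0.0
```

>>> jog_arm --pt "0.1 0 0 -5 0" --pt "0.1 0 0 -15 0" --pt "0.1 0 0 -30 0" --pt "0.1 0 0 -40 0" --pt "0.1 0 0 -40 0" --pt "0.1 0 0 -30 0" --pt "0.1 0 0 0 0" --pt "0.1 0 0 0 0"

```text
time: 31.68
tool_pos: [0.4562, 0.2986, 0.2447]
tcp_rot: [1.334, 2.84, 0.008]
wrist_force: [0.7, -0.2, -0.4]
width: 0.553
grip_force: 0.0
```

Run:
```python
from h import *
feel(2); print(pose()[0])
a,d,k=cam("wrist"); b,_,_=cam("scene")
P=cloud(d,k); m=(P[...,2]>.095)&(P[...,2]<.115)&(np.hypot(P[...,0]-.454,P[...,1]-.298)<.05)
print(m.sum(),P[m].mean(0),np.percentile(P[m][:,2],98))
save(np.hstack([cv2.resize(a,(400,300)),cv2.resize(b,(400,300))]),"w6")
```

```text
t 31.78 clamp [ 22.44 264.67] z 0.2404 yaw 129.66 F ex -0.45 ey 0.22 z -0.86 sd [0.44 0.25 0.52] w 0.549 grip 0.0
[0.45395952 0.29731292 0.24043728]
298 [0.45437814 0.29876361 0.10659324] 0.10909783796502241
```

View pics/w6.png

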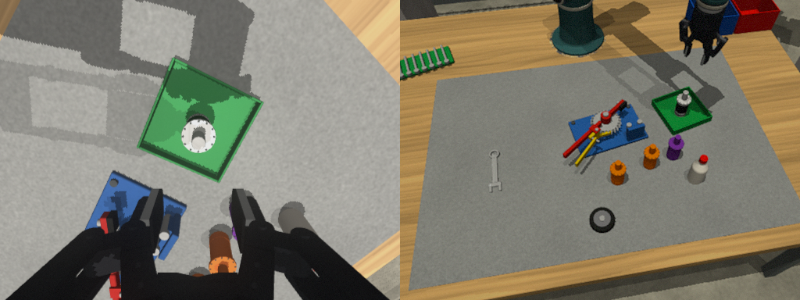

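The hub stands upright in the middle of the tray, at (198,138) in the left half, and the gripper is clear of it. The lever is still at its stop and nothing else has moved.

```bash
python3 -c "
from h import *
print(bot.finish_job())"
```

```text
the job is handed in; nothing more can be done
None
```

The hub is out of the clamp and standing upright in the green tray, and I've handed the job in at about 32 s. The pawl was lifted by feel with about 9.8 N on the tail, the lever is fully back at its stop, and the bottle, castor wheel and wrench were left where they were.

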